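# Back the filter wheel off by one notch

### The arm

A 6-joint arm with a two-finger parallel gripper is mounted at the origin on a cart in front of the work surface, level with it; the furniture and walls round the work are solid. World frame = base frame: x ahead of the robot, y to its left, z up, the work surface at z = 0. Lengths are in m, angles in degrees, forces in N, time in s.
With the tool pointing down it reaches from about 0.4 to 0.825 m from the base axis. Payload 7 kg.
Tool frame: the origin (TCP) lies between the finger pads; the fingertips stand 11 mm ahead of it and the grasp point (between the pads) lies 8 mm behind it; z points along the fingers, y is the direction in which the jaws open and shut (so a half turn about z gives the same grasp; the last joint's range is limited). The gripper opens to 88 mm and grips with 3 to 60 N. Pads are 19 mm wide; open, the fingers measure 130 mm over their backs; the gripper's body (78 mm by 193 mm) begins 47 mm behind the grasp point.
Start: joints at [-51.274, 20.546, 0.682, 0, -70.136, -16.507], TCP at [0.255, -0.625, 0.238] pointing down, gripper open.
Joint ranges: [-176.03, 176.03], [-82.01, 121.73], [-58.28, 71.71], [-173.87, 95.51], [-174.79, -0.11], [-173.66, 173.66]. Speed limits (degrees/s): [136.94, 136.94, 172.46, 180, 180, 180].

### API

Orientations are given as [roll, pitch, yaw] about the fixed x, y, z axes, in that order (R = Rz(yaw) Ry(pitch) Rx(roll)).
In Python, from plant import r gives the robot as it stands.
- The arm moves only by the shell command python3 -m inch 'ROWS' [OPENING] [FORCE]. ROWS is JSON, a list of rows, each an object of numbers: "x", "y", "z": the shift along the tool's x, y, z as a fraction of full scale; "yaw": the turn about the tool's z as a fraction of full scale. In form: [{"x": .., "y": .., "z": .., "yaw": ..}, ...]. A call has 1 to 5 rows; each row shifts and turns the pose as measured when the row begins, along the tool's axes as they then stand; what a row does not reach is not made up. Full scale, the value 1, is 0.025 m for a shift and 4 degrees for a turn. A row lasts 1/12 s, in which the tool goes at most 41.7 mm and 7.16 degrees, less where a joint would pass 70% of its speed; a pose out of reach is approached as far as the arm can. A call with a number of a shift or a turn outside -1 to 1 is refused whole. A call with a gripper value outside its range is refused whole. OPENING is the opening, from -1 (shut) to 1 (fully open), set as the call begins (- or left out, the last holds). The fingers move at their own pace and stop on an object; FORCE is the grip in N (left out, the last holds). Time passes only in rows, so rows that do not move let the fingers close. It gives the time, the measured TCP pose, the force and the opening at its end, in the units of the state.
- r.get_state(): the state, without advancing time (a new reading comes with each control period).
- r.capture(name): name is "scene" or "top" or "wrist"; returns (picture, depth): 420x560x3 uint8, red, green, blue; 420x560 float32, m along the optical axis (not along the pixel's ray), 0 where there is no reading.
- r.camera_info(name): a dict with "mtx" (3x3 intrinsics, pixels), "k1" (the pictures are not rectified: a ray, as slopes to the right and down, at radius r is drawn at 1 + k1 r^2 times it, then the intrinsics apply), "pose" (4x4, takes a point from camera to world coordinates). Camera axes: x right, y down, z forward; pixel columns grow to the right and rows downward; lengths in m; the calibration is good to about 2 mm. A picture is of the moment at which its call begins: read the wrist's pose just before it. camera_info takes no time and is no camera call; for the wrist camera it gives the pose at the moment of the call.
- r.close_job(): hands the job in, once; it reports no verdict.
The state is a dict: "time_s": time; "joints": joint angles; "qd": joint speeds; "joint_torque": joint torques, N m; "tcp_pos": TCP position; "eef_rot": TCP orientation; "contact_force": force on the tool from outside, world axes, zero at the start; "moment": the same for the moment, N m; "gripper_width": finger opening in m.
Only numpy, scipy, OpenCV 4.12 (cv2) and the standard library are available. Lean on these libraries where they do the work, as an engineer would, in place of code of your own. Each camera call takes 0.05 s, during which the arm holds its last target. There are 200 camera calls.

### The job

The filter index wheel has been advanced one notch too far. With a fingertip, lift its pawl out of the teeth by tipping its yellow-knobbed lever outward until the pawl stays up by itself, push the wheel back (clockwise seen from above) by exactly one notch, then tip the pawl down again so that it sits fully in its new notch. Only push, and gently: grip nothing, never force the wheel against the lowered pawl, and leave the two vials and the black-capped can beside it undisturbed.

Things in the scene. Friction and masses are not known exactly. Their poses are not given: they have to be found in the camera images.
- index_base: Fixed grey base: round foot, radius 86 mm, 12 mm high, with a tongue 60 mm wide reaching 138 mm from the axis along base +y. On it two grey cheeks (29 mm across outside along base x, 22 mm long, tops 53 mm above the table) hold the pawl. Origin: on the wheel axis, at table level. z up; +y from the wheel axis to the pawl. Place and yaw vary.
- wheel_axis (a point): Point on the wheel's vertical axis, level with the aluminium disc's upper face (30 mm above the table; disc radius 77 mm, hub radius 14 mm, 8 mm high). 12 dark wedge teeth stand on the rim 57 to 76 mm from the axis, tops 40 mm above the table, one each 30 degrees. Each has an upright face that blocks backward turning against the lowered pawl, and a long ramp behind it.
- index_wheel (a joint): Wheel angle, rad; positive = backward = clockwise from above. Starts between -0.04 and 0.04; one notch back is 0.524. Pawl up, it turns freely against 0.08 N m friction (2 N at the peg) and stays where left. A lowered pawl drops fully home at 0.47 to 0.57. At 0.25 to 0.46 it lands on a tooth: push gently on backward and it slides down the ramp; stop there. Beyond, bring the wheel forward a bit.
- red_peg (a point): Centre of the top of the only upright peg on the wheel, 76 mm above the table, 44 mm from the wheel axis, a fingertip's push point: steel pin of 9 mm diameter with a red sleeve, 13 mm in diameter, over its upper 18 mm. At the start it lies in the base's -x direction from the axis. It turns with the wheel. Clockwise from above is backward.
- pawl (a joint): Pawl angle, rad, about a level hinge along base x: 0 = down in a notch, 1.4 = fully up (stop). L-shaped steel rocker: down, its nose arm points level to the wheel axis and its thumb lever stands upright; up, the nose arm stands nearly upright and the lever points outward. It tips over by gravity at about 0.75. Push whichever arm stands: lever outward to lift, nose arm inward to lower (under 2 N).
- pawl_hinge (a point): Middle of the pawl's hinge, 112 mm from the wheel axis along base +y, 46 mm above the table.
- pawl_knob (a point): Centre of the yellow ball (14 mm in diameter) at the end of the thumb lever, a rod of 8 mm diameter; 50 mm from the hinge. 96 mm above the table when the pawl is down.
- pawl_nose (a point): End of the nose arm (10 mm wide, 6 mm thick), 52 mm from the hinge. Under it the nose, a block 7 mm wide and 12 mm long, reaches 15 mm below the arm's middle line, 40 to 52 mm from the hinge; down, it stands in the gap between two teeth. Pawl up, this point is about 97 mm above the table, 9 mm inward of the hinge, and the nose block faces the wheel axis.
- vial_blue: Bystander: white vial with a blue cap, 22 mm in diameter and 60 mm high, loose, standing beside the base. Origin: centre of its underside. Leave it.
- vial_red: Bystander: white vial with a red cap, 22 mm in diameter and 60 mm high, loose, standing beside the base. Origin: centre of its underside. Leave it.
- lens_can: Bystander: white and black objective can, 37 mm in diameter and 46 mm high, loose, standing beside the base. Origin: centre of its underside. Leave it.

How it is judged (in metres and radians):
On the way, in this order (a step that is already met when the one before it is completed fails the run):
1. the pawl is tipped up out of the teeth and stays up while the wheel has not yet been turned back (value of joint pawl above 1 rad and value of joint index_wheel below 0.15 rad), for 0.2 s.
2. with the pawl up, the wheel is pushed backward past the crest of the tooth (value of joint pawl above 0.8 rad and value of joint index_wheel above 0.2 rad), for 0.1 s.
At the end, for the whole second after the job is handed in: the pawl is fully down in a notch (within 0.08 rad of its lowest position) and the wheel is at rest exactly one notch back (0.44 to 0.59 rad backward) (value of joint pawl below 0.08 rad and value of joint index_wheel between 0.44 and 0.59 rad and velocity of joint index_wheel between -0.05 and 0.05 rad/s); the robot touches nothing.
It fails at once if the pawl is gripped or handled roughly (more than 20 N) (contact force between the fingers and pawl above 20 N).
It fails at once if the wheel is gripped or forced (more than 35 N) (contact force between the fingers and index_wheel above 35 N).
It fails at once if a vial or the can is moved more than 15 mm, lifted or tipped (distance of any of vial_blue, vial_red, lens_can from where it was at the start of the episode above 0.015 m or angle between any of vial_blue, vial_red, lens_can's own z axis and vertical above 0.4 rad).
It also fails if it takes over 51 s, if anything falls off the work surface, if the arm or the gripper's body presses on something with over 40 N, if the wrist force passes 120 N, or if a joint passes its speed limit or range.

## Working session

There is one attempt and no reset: what is moved stays moved. The work goes in short steps, Python scripts to look and compute and a shell command to move; the robot and the scene stay as the last step left them, time stands still between calls to the robot, and variables do not carry over. Pictures are saved under pics/ and viewed, about 8 in all and at most 12, crops included, and the job is handed in when it is done.

```bash
ls; mkdir -p pics; python3 - <<'E'
from plant import r
import cv2,numpy as np
print(r.get_state())
for n in ("scene","top"):
    p,d=r.capture(n); cv2.imwrite(f"pics/{n}0.png",p[:,:,::-1]); np.savez(f"pics/{n}0.npz",p=p,d=d)
    print(n,r.camera_info(n))
a=cv2.imread("pics/scene0.png");b=cv2.imread("pics/top0.png")
E
```

```text
pics
{'time_s': 0.0, 'joints': array([-5.12746907e+01,  2.05924830e+01,  6.33144320e-01, -1.98784674e-02,
       -7.01364066e+01, -1.65053053e+01]), 'qd': array([ 0.16357872, -0.06951212,  0.01425341, -0.13061673, -0.08308713,
        0.01855604]), 'joint_torque': array([-1.66404584e-04, -5.82722425e+01,  2.93034464e+01,  6.99691951e+00,
        6.51130467e-03, -1.88996282e-04]), 'tcp_pos': array([ 0.25503466, -0.62444769,  0.23660683]), 'eef_rot': array([ 1.79902891e+02, -9.28737402e-03, -1.57786758e+02]), 'contact_force': array([ 0.38812426, -0.17535969,  0.09038863]), 'moment': array([ 0.0098214 , -0.02760005,  0.04446525]), 'gripper_width': 0.08775801949440143}
scene {'mtx': array([[510.08015163,   0.        , 273.37015641],
       [  0.        , 510.08015163, 215.90800883],
       [  0.        ,   0.        ,   1.        ]]), 'k1': -0.033122296549769205, 'pose': array([[-0.86229861, -0.2792569 ,  0.42244135,  0.1554997 ],
       [-0.50637197,  0.46669239, -0.72511077,  0.69193809],
       [ 0.00534202, -0.83917447, -0.54383607,  0.5833722 ],
       [ 0.        ,  0.        ,  0.        ,  1.        ]])}
top {'mtx': array([[410.35282707,   0.        , 280.60986438],
       [  0.        , 410.35282707, 213.46044966],
       [  0.        ,   0.        ,   1.        ]]), 'k1': -0.040807257149396765, 'pose': array([[-0.01455732, -0.98044601,  0.19624908,  0.38196723],
       [-0.99956253,  0.00921586, -0.02810357,  0.04688196],
       [ 0.02574543, -0.19657234, -0.98015126,  0.9297467 ],
       [ 0.        ,  0.        ,  0.        ,  1.        ]])}
```

View pics/scene0.png

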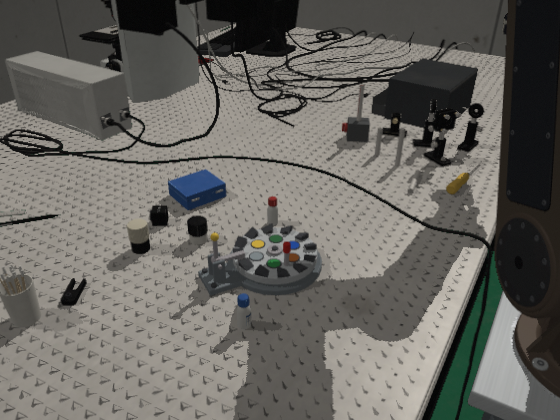

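View pics/top0.png

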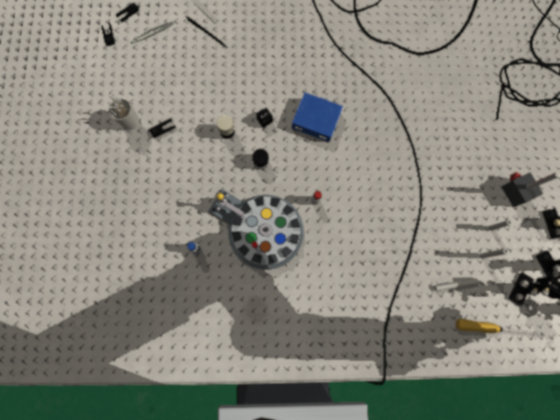

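The scene shows the knob at (214,237), the peg at (287,246), the blue vial at (243,300), the red vial at (272,202) and the can at (197,227). In the top view the knob is at (220,197), the peg near (255,243), the vials at (191,246) and (317,195), and the can at (260,158). Next I'll triangulate.

```bash
cat > h.py <<'E'
import cv2,numpy as np
def ray(ci,uv):
    k=ci["mtx"]; D=np.array([ci["k1"],0,0,0.])
    n=cv2.undistortPoints(np.array([[uv]],float),k,D)[0,0]
    T=ci["pose"]; return T[:3,3],T[:3,:3]@np.array([n[0],n[1],1])
def plane(ci,uv,z):
    o,d=ray(ci,uv); return o+d*(z-o[2])/d[2]
def tri(rays):
    A=np.zeros((3,3));b=np.zeros(3)
    for o,d in rays:
        d=d/np.linalg.norm(d);P=np.eye(3)-np.outer(d,d);A+=P;b+=P@o
    x=np.linalg.solve(A,b)
    return x,max(np.linalg.norm((np.eye(3)-np.outer(d,d)/(d@d))@(x-o)) for o,d in rays)
def blobs(p,col,roi,smin=110,vmin=70,amin=6):
    h=cv2.cvtColor(p,cv2.COLOR_RGB2HSV)
    H,S,V=[h[:,:,i].astype(int) for i in range(3)]
    c={"red":(H<8)|(H>172),"yellow":(H>18)&(H<34),"blue":(H>105)&(H<128)}[col]
    m=(c&(S>smin)&(V>vmin)).astype(np.uint8)
    x0,y0,x1,y1=roi;mm=np.zeros_like(m);mm[y0:y1,x0:x1]=m[y0:y1,x0:x1]
    n,l,s,ce=cv2.connectedComponentsWithStats(mm)
    return [(np.round(ce[i],1).tolist(),s[i].tolist()) for i in range(1,n) if s[i,4]>=amin]
def project(ci,X):
    T=np.linalg.inv(ci["pose"]);c=T[:3,:3]@np.asarray(X)+T[:3,3]
    r2=(c[0]/c[2])**2+(c[1]/c[2])**2
    n=c[:2]/c[2]*(1+ci["k1"]*r2); return n*ci["mtx"][0,0]+ci["mtx"][:2,2]
E
python3 - <<'E'
from plant import r
from h import *
for n,roi in (("scene",(180,180,340,320)),("top",(170,150,340,290))):
    p=np.load(f"pics/{n}0.npz")["p"]
    for c in("red","yellow","blue"): print(n,c,*blobs(p,c,roi),sep="\n  ")
a=cv2.imread("pics/scene0.png")[180:340,120:340];b=cv2.imread("pics/top0.png")[140:290,170:340]
cv2.imwrite("pics/c0.png",np.vstack([cv2.resize(a,(440*1,320)),cv2.resize(b,(440,388))])[:600] if 0 else np.hstack([cv2.resize(a,(420,305),interpolation=2),cv2.resize(b,(346,305),interpolation=2)]))
E
```

```text
scene
  red
  ([272.0, 199.6], [268, 197, 9, 9, 40])
  ([286.1, 247.0], [283, 242, 7, 11, 71])
scene
  yellow
  ([214.3, 236.5], [211, 233, 8, 8, 53])
  ([257.5, 243.5], [252, 240, 12, 8, 81])
scene
  blue
  ([196.8, 186.5], [180, 180, 45, 22, 537])
  ([294.0, 244.6], [290, 241, 9, 8, 57])
  ([243.0, 297.3], [238, 294, 11, 10, 67])
top
  red
  ([317.1, 194.5], [314, 191, 7, 8, 41])
  ([254.1, 244.3], [252, 242, 5, 6, 24])
top
  yellow
  ([220.1, 195.9], [217, 193, 7, 7, 38])
  ([266.0, 213.1], [261, 208, 11, 11, 88])
top
  blue
  ([279.6, 238.3], [275, 234, 10, 10, 79])
  ([191.0, 245.8], [188, 243, 7, 7, 41])
```

View pics/c0.png

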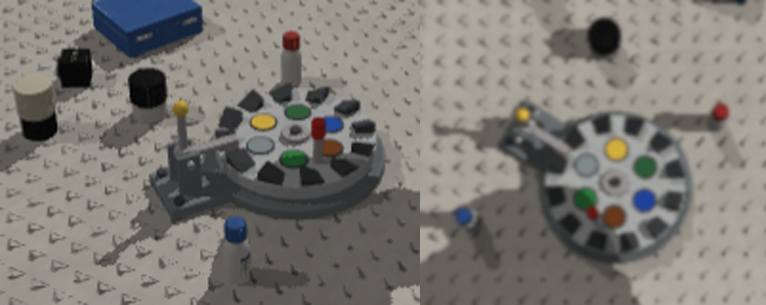

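```bash
python3 - <<'E'
from plant import r
from h import *
S,T=r.camera_info("scene"),r.camera_info("top")
f={}
for k,s,t in (("knob",(214.3,236.5),(220.1,195.9)),("peg",(286.1,247),(254.1,244.3)),("hub",(274.5,248),(265.3,229.5)),
 ("vred",(272,201),(317.1,194.5)),("vblue",(243,298),(191,245.8)),("can",(197.,219),(260,157)),
 ("ydot",(257.5,243.5),(266,213.1)),("bdot",(295,244.6),(279.6,238.3))):
    x,e=tri([ray(S,s),ray(T,t)]);f[k]=x;print(k,x.round(4),round(e,4))
ax=plane(T,(265.3,229.5),.038);ax2=plane(S,(274.5,248),.038);print(ax,ax2)
# disc outline: wheel blobs via depth in top view
for nm,ci in(("top",T),("scene",S)):
    d=np.load(f"pics/{nm}0.npz")["d"]
    v,u=np.mgrid[0:420,0:560];k=ci["mtx"]
    n=cv2.undistortPoints(np.stack([u,v],-1).reshape(-1,1,2).astype(float),k,np.array([ci["k1"],0,0,0.]))[:,0]
    P=np.c_[n,np.ones(len(n))]*d.reshape(-1,1);P=P@ci["pose"][:3,:3].T+ci["pose"][:3,3]
    m=(np.linalg.norm(P[:,:2]-ax[:2],axis=1)<.1)
    Q=P[m];print(nm,[( (lo),int(((Q[:,2]>lo)&(Q[:,2]<lo+.004)).sum())) for lo in np.arange(0,.06,.004).round(3)])
    q=Q[(Q[:,2]>.02)&(Q[:,2]<.046)][:,:2].astype(np.float32)
    print(cv2.minEnclosingCircle(q),q.mean(0))
a=f["hub"][:2]
for k in("knob","peg"):
    w=f[k][:2]-ax[:2];print(k,np.linalg.norm(w),np.degrees(np.arctan2(w[1],w[0])))
E
```

```text
knob [0.5861 0.1479 0.0974] 0.0011
peg [0.488  0.0788 0.069 ] 0.0006
hub [0.5243 0.0553 0.0382] 0.0006
vred [ 0.5981 -0.0598  0.0539] 0.0012
vblue [0.4876 0.2131 0.0584] 0.0006
can [0.6877 0.0662 0.0512] 0.0001
ydot [0.5618 0.0534 0.033 ] 0.0009
bdot [0.5027 0.0231 0.0342] 0.0031
[0.52487882 0.0554981  0.038     ] [0.52384079 0.05493916 0.038     ]
top [(np.float64(0.0), 812), (np.float64(0.004), 45), (np.float64(0.008), 380), (np.float64(0.012), 440), (np.float64(0.016), 11), (np.float64(0.02), 4), (np.float64(0.024), 134), (np.float64(0.028), 1928), (np.float64(0.032), 999), (np.float64(0.036), 433), (np.float64(0.04), 141), (np.float64(0.044), 29), (np.float64(0.048), 58), (np.float64(0.052), 2), (np.float64(0.056), 0)]
((0.5294332504272461, 0.06192964315414429), 0.08395309746265411) [0.5242538  0.05492045]
scene [(np.float64(0.0), 833), (np.float64(0.004), 155), (np.float64(0.008), 371), (np.float64(0.012), 655), (np.float64(0.016), 78), (np.float64(0.02), 155), (np.float64(0.024), 145), (np.float64(0.028), 1609), (np.float64(0.032), 1110), (np.float64(0.036), 500), (np.float64(0.04), 218), (np.float64(0.044), 41), (np.float64(0.048), 111), (np.float64(0.052), 9), (np.float64(0.056), 5)]
((0.5329509973526001, 0.06278906017541885), 0.08987584710121155) [0.5191264  0.06257703]
knob 0.11087684041570492 56.48833921570352
peg 0.0435638481492776 147.7190102129819
```

```bash
cat > go.py <<'E'
import sys
from plant import r
from h import *
A=np.array([.5243,.0553]);Y=np.radians(56.5)
u=np.array([np.cos(Y),np.sin(Y)]);bx=np.array([u[1],-u[0]])
def rep():
    s=r.get_state();p=s["tcp_pos"];w=p[:2]-A
    print("t",round(s["time_s"],2),"tcp",p.round(4),"base x,y mm",round(1e3*w@bx,1),round(1e3*w@u,1),"tipz",round(1e3*p[2]-11,1),"rot",s["eef_rot"].round(2),"F",s["contact_force"].round(2),"w",round(s["gripper_width"],4),"j",s["joints"].round(0))
    return s
def to(x,y,tipz): # base mm -> units in tool axes
    s=rep();c,sn=np.cos(np.radians(s["eef_rot"][2])),np.sin(np.radians(s["eef_rot"][2]))
    g=np.r_[A+(x*bx+y*u)/1e3,(tipz+11)/1e3]-s["tcp_pos"]
    print("units x,y,z:",np.round([(g[:2]@[c,sn])/.025,(g[:2]@[sn,-c])/.025,-g[2]/.025],2))
if __name__=="__main__": to(*map(float,sys.argv[1:4]))
E
python3 - <<'E'
from plant import r
from h import *
T=r.camera_info("top");d=np.load("pics/top0.npz")["d"]
v,u=np.mgrid[0:420,0:560]
n=cv2.undistortPoints(np.stack([u,v],-1).reshape(-1,1,2).astype(float),T["mtx"],np.array([T["k1"],0,0,0.]))[:,0]
P=np.c_[n,np.ones(len(n))]*d.reshape(-1,1);P=P[d.ravel()>0]@T["pose"][:3,:3].T+T["pose"][:3,3]
a,b=np.array([.255,-.625]),np.array([.57,.13]);L=np.linalg.norm(b-a);t=(b-a)/L
s=(P[:,:2]-a)@t;q=abs((P[:,:2]-a)@[-t[1],t[0]])
m=(q<.13)&(s>0.1)&(s<L+.1)
for lo in np.arange(.1,.9,.1):
    k=m&(s>=lo)&(s<lo+.1);print(round(lo,1),k.sum(),np.percentile(P[k,2],99.5).round(3) if k.any() else None)
E
python3 -m inch '[{"yaw":-0.95},{"yaw":-0.95},{"yaw":-0.95},{"yaw":-0.95},{"yaw":-0.95}]' -1 5
python3 go.py 0 90 200
```

```text
0.1 5175 0.134
0.2 5182 0.097
0.3 5036 0.013
0.4 5017 0.01
0.5 4970 0.005
0.6 4960 0.06
0.7 4937 0.075
0.8 4710 0.1
t 0.1 tcp [ 0.2551 -0.6245  0.2367] base x,y mm 150.7 -715.5 tipz 225.7 rot [ 1.7992e+02 -1.0000e-02 -1.5778e+02] F [-0.6   0.11 -0.44] w 0.0875 j [-51.  21.   1.  -0. -70. -17.]
units x,y,z: [-23.22  23.13   1.03]validation failed for argument at $[0]...
```

```bash
python3 -m inch '[{"x":0,"y":0,"z":0,"yaw":-0.95},{"x":0,"y":0,"z":0,"yaw":-0.95},{"x":0,"y":0,"z":0,"yaw":-0.95},{"x":0,"y":0,"z":0,"yaw":-0.95},{"x":0,"y":0,"z":0,"yaw":-0.95}]' -1 5
python3 go.py 0 90 200
```

```text
time_s: 0.52
tcp_pos: [0.2545, -0.6232, 0.2338]
eef_rot: [179.6, 0.1, -138.1]
contact_force: [-0.1, -1.0, 0.5]
gripper_width: 0.0599
t 0.52 tcp [ 0.2545 -0.6232  0.2338] base x,y mm 149.5 -714.7 tipz 222.8 rot [ 1.7963e+02  9.0000e-02 -1.3813e+02] F [-0.12 -1.04  0.47] w 0.0599 j [-51.  21.   0.  -0. -70.   3.]
units x,y,z: [-29.64  13.91   0.91]
```

```bash
python3 -m inch '[{"x":-0.8,"y":0.2,"z":0,"yaw":-0.92},{"x":-0.9,"y":0.2,"z":0,"yaw":-0.92},{"x":-0.9,"y":0.2,"z":0,"yaw":-0.92},{"x":-0.9,"y":0.2,"z":0,"yaw":-0.92},{"x":-0.9,"y":0.2,"z":0,"yaw":0}]'
python3 -m inch '[{"x":-1,"y":0.2,"z":0,"yaw":0},{"x":-1,"y":0.2,"z":0,"yaw":0},{"x":-1,"y":0.2,"z":0,"yaw":0},{"x":-1,"y":0.2,"z":0,"yaw":0},{"x":-1,"y":0.2,"z":0,"yaw":0}]'
python3 -m inch '[{"x":-1,"y":0.2,"z":0,"yaw":0},{"x":-1,"y":0.2,"z":0,"yaw":0},{"x":-1,"y":0.2,"z":0,"yaw":0},{"x":-1,"y":0.2,"z":0,"yaw":0},{"x":-1,"y":0.2,"z":0,"yaw":0}]'
python3 go.py 0 90 200
```

```text
time_s: 0.93
tcp_pos: [0.305, -0.5223, 0.2296]
eef_rot: [179.3, 0.3, -122.7]
contact_force: [1.6, -0.4, -1.2]
gripper_width: 0.0261
time_s: 1.35
tcp_pos: [0.3519, -0.3973, 0.2281]
eef_rot: [179.0, 0.3, -122.8]
contact_force: [-0.2, -0.5, -0.1]
gripper_width: 0.0008
time_s: 1.77
tcp_pos: [0.3986, -0.2719, 0.2281]
eef_rot: [178.9, 0.4, -122.8]
contact_force: [-0.2, 0.2, 0.3]
gripper_width: 0.0005
t 1.77 tcp [ 0.3986 -0.2719  0.2281] base x,y mm 75.8 -342.2 tipz 217.1 rot [ 178.88    0.35 -122.83] F [-0.24  0.19  0.31] w 0.0005 j [-11.   3. -23.  -1. -65. -21.]
units x,y,z: [-17.32   2.83   0.68]
```

```bash
python3 -m inch '[{"x":-1,"y":0.2,"z":0,"yaw":0},{"x":-1,"y":0.2,"z":0,"yaw":0},{"x":-1,"y":0.2,"z":0,"yaw":0.05},{"x":-1,"y":0.2,"z":0,"yaw":0},{"x":-1,"y":0.2,"z":0,"yaw":0.05}]'
python3 -m inch '[{"x":-1,"y":0.2,"z":0,"yaw":0.05},{"x":-1,"y":0.2,"z":0,"yaw":0},{"x":-1,"y":0.2,"z":0,"yaw":0},{"x":-1,"y":0.2,"z":0,"yaw":0},{"x":-1,"y":0.2,"z":0,"yaw":0}]'
python3 -m inch '[{"x":-1,"y":0.2,"z":0.1,"yaw":0},{"x":-1,"y":0.2,"z":0.3,"yaw":0},{"x":-1,"y":0.2,"z":0.3,"yaw":0},{"x":-1,"y":0.2,"z":0.3,"yaw":0},{"x":-1,"y":0,"z":0.3,"yaw":0}]'
python3 -m inch '[{"x":-1,"y":0,"z":0.1,"yaw":0},{"x":-0.6,"y":0,"z":0.3,"yaw":0},{"x":0,"y":0,"z":0.3,"yaw":0},{"x":0,"y":0,"z":0.3,"yaw":0},{"x":0,"y":0,"z":0,"yaw":0}]'
python3 - <<'E'
from go import *
to(0,85,120)
for n in("wrist","scene"):
    p,d=r.capture(n);cv2.imwrite(f"pics/{n}1.png",p[:,:,::-1])
print(r.camera_info("wrist"))
E
```

```text
time_s: 2.18
tcp_pos: [0.4456, -0.1467, 0.2287]
eef_rot: [178.8, 0.3, -123.3]
contact_force: [0.7, -0.4, -0.7]
gripper_width: 0.0004
time_s: 2.6
tcp_pos: [0.4936, -0.0219, 0.2294]
eef_rot: [178.7, 0.3, -123.5]
contact_force: [0.3, -0.8, -0.2]
gripper_width: 0.0006
time_s: 3.02
tcp_pos: [0.5464, 0.101, 0.1981]
eef_rot: [178.8, 0.4, -123.4]
contact_force: [0.5, 0.2, 0.0]
gripper_width: 0.0003
time_s: 3.43
tcp_pos: [0.5686, 0.1405, 0.1676]
eef_rot: [178.6, 0.2, -123.2]
contact_force: [0.6, -0.3, -0.1]
gripper_width: 0.0003
t 3.43 tcp [0.5686 0.1405 0.1676] base x,y mm -10.1 95.5 tipz 156.6 rot [ 1.7858e+02  1.6000e-01 -1.2317e+02] F [ 0.57 -0.32 -0.14] w 0.0003 j [ 32.  16. -15.  -2. -60. -64.]
units x,y,z: [ 0.42 -0.4   1.46]
{'mtx': array([[306.93795256,   0.        , 280.51502063],
       [  0.        , 306.93795256, 210.08031952],
       [  0.        ,   0.        ,   1.        ]]), 'k1': 0.014053022172425322, 'pose': array([[-0.83707116,  0.53398815,  0.11903163,  0.53608064],
       [ 0.5465444 ,  0.80644783,  0.22567924,  0.08266263],
       [ 0.02451724,  0.25396565, -0.96690245,  0.31785258],
       [ 0.        ,  0.        ,  0.        ,  1.        ]])}
```

View pics/wrist1.png

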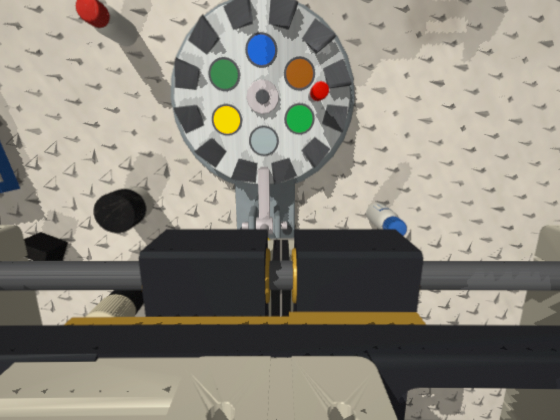

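The wrist view shows the hub at (262,97), the peg top at (319,91) and the nose arm from (264,170) to (264,215). The blue vial is at (390,222) and the gripper hides the knob.

```bash
python3 - <<'E'
from go import *
ci=r.camera_info("wrist");p=cv2.imread("pics/wrist1.png")[:,:,::-1].copy()
print(blobs(p,"red",(290,70,345,110)),blobs(p,"blue",(360,200,420,245)))
hub=plane(ci,(262.5,97),.038);print("hub",hub)
pg=plane(ci,blobs(p,"red",(290,70,345,110))[0][0],.074);print("peg",pg, np.linalg.norm(pg[:2]-hub[:2]))
w=pg-hub;print("peg ang",np.degrees(np.arctan2(w[1],w[0])))
a,b=plane(ci,(263.5,172),.049),plane(ci,(264.5,212),.049);w=b-a
print("arm",a,b,np.degrees(np.arctan2(w[1],w[0])))
w=(a+b)/2-hub;print("mid arm ang",np.degrees(np.arctan2(w[1],w[0])))
# colour dots: 6 around hub, symmetric
dots=[(261,50),(299,73),(299,119),(263,141),(226,120),(224,74)]
D=np.array([plane(ci,q,.031)[:2] for q in dots]);print("dots mean",D.mean(0),[round(float(x),1) for x in np.degrees(np.arctan2(*(D-D.mean(0)).T[::-1]))])
E
```

```text
[([319.1, 90.5], [310, 81, 19, 20, 288])] [([394.8, 224.9], [383, 217, 23, 19, 277])]
hub [0.52862642 0.05554888 0.038     ]
peg [0.49167228 0.07825029 0.074     ] 0.04337005897950602
peg ang 148.43705195310972
arm [0.56275455 0.10830744 0.049     ] [0.58226518 0.13890539 0.049     ] 57.47658459720595
mid arm ang 57.186107291894864
dots mean [0.52876363 0.05470221] [-122.6, 178.2, 117.5, 57.2, -2.3, -62.8]
```

```bash
sed -i 's/A=np.array(\[.5243,.0553\]);Y=np.radians(56.5)/A=np.array([.5265,.0552]);Y=np.radians(57.0)/' go.py; python3 go.py 0 82 120

```

```text
t 3.53 tcp [0.5692 0.1402 0.1693] base x,y mm -10.5 94.6 tipz 158.3 rot [ 178.65    0.24 -123.19] F [ 0.18 -0.63 -0.35] w 0.0003 j [ 32.  16. -15.  -2. -60. -64.]
units x,y,z: [ 0.5  -0.42  1.53]
```

```bash
python3 -m inch '[{"x":0.5,"y":-0.4,"z":0,"yaw":0},{"x":0,"y":0,"z":0.5,"yaw":0},{"x":0,"y":0,"z":0.5,"yaw":0},{"x":0,"y":0,"z":0.5,"yaw":0},{"x":0,"y":0,"z":0.1,"yaw":0}]'; python3 go.py 0 82 78; python3 - <<'E'
from go import *
for n in("scene","top"):
    p,d=r.capture(n);cv2.imwrite(f"pics/{n}2.png",cv2.resize(p[:,:,::-1][150:330,100:340],(720,540)) if n=="scene" else p[:,:,::-1])
E
```

```text
time_s: 3.95
tcp_pos: [0.571, 0.1213, 0.1332]
eef_rot: [178.9, 0.6, -123.3]
contact_force: [-0.5, 0.1, -0.3]
gripper_width: 0.0004
t 3.95 tcp [0.571  0.1213 0.1332] base x,y mm 1.3 79.7 tipz 122.2 rot [ 178.91    0.63 -123.35] F [-0.53  0.07 -0.31] w 0.0004 j [ 30.  17. -18.  -2. -54. -63.]
units x,y,z: [-0.09  0.05  1.77]
```

View pics/scene2.png

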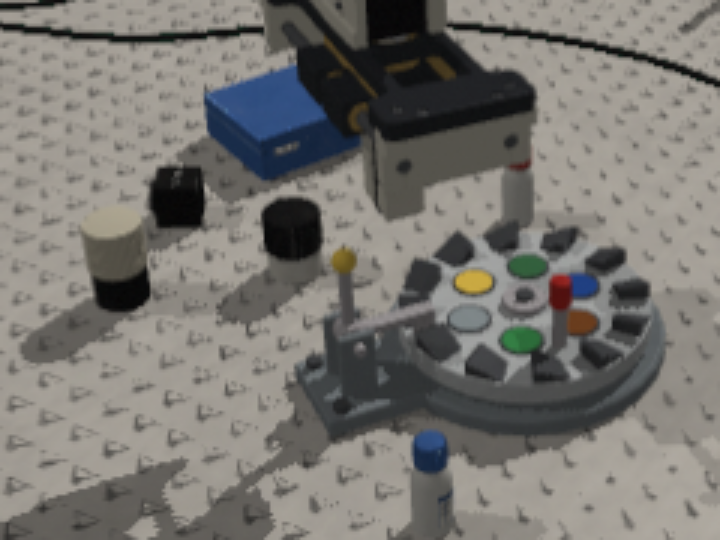

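The scene crop shows the closed fingertips at (400,215), above the nose arm and inboard of the knob at (343,262), with the path clear. I'll go down and push outward.

```bash
python3 -m inch '[{"x":0,"y":0,"z":0.5,"yaw":0},{"x":0,"y":0,"z":0.5,"yaw":0},{"x":0,"y":0,"z":0.5,"yaw":0},{"x":0,"y":0,"z":0.2,"yaw":0},{"x":0,"y":0,"z":0,"yaw":0}]'; python3 go.py 0 95 78
```

```text
time_s: 4.47
tcp_pos: [0.5748, 0.1228, 0.0978]
eef_rot: [179.3, 1.1, -123.3]
contact_force: [0.8, 0.2, -0.2]
gripper_width: 0.0002
t 4.47 tcp [0.5748 0.1228 0.0978] base x,y mm 3.7 83.0 tipz 86.8 rot [ 179.31    1.15 -123.3 ] F [ 0.81  0.19 -0.16] w 0.0002 j [ 30.  20. -20.  -1. -49. -63.]
units x,y,z: [-0.48  0.15  0.35]
```

```bash
python3 -m inch '[{"x":0,"y":0.1,"z":0.3,"yaw":0},{"x":0,"y":0,"z":0.15,"yaw":0},{"x":-0.25,"y":0,"z":0,"yaw":0},{"x":-0.25,"y":0,"z":0,"yaw":0},{"x":-0.2,"y":0,"z":0,"yaw":0}]'; python3 go.py 0 105 78;python3 -m inch '[{"x":-0.25,"y":0,"z":0,"yaw":0},{"x":-0.25,"y":0,"z":0,"yaw":0}]'; python3 go.py 0 132 78
python3 - <<'E'
from go import *
p,d=r.capture("scene");cv2.imwrite("pics/scene3.png",cv2.resize(p[:,:,::-1][150:330,100:340],(720,540)))
E
```

```text
time_s: 4.88
tcp_pos: [0.5839, 0.1401, 0.0895]
eef_rot: [179.4, 1.3, -123.3]
contact_force: [0.6, -0.4, -0.9]
gripper_width: 0.0006
t 4.88 tcp [0.5839 0.1401 0.0895] base x,y mm 1.9 102.4 tipz 78.5 rot [ 179.43    1.32 -123.32] F [ 0.62 -0.43 -0.95] w 0.0006 j [ 31.  21. -19.  -1. -49. -64.]
units x,y,z: [-0.1   0.08  0.02]
time_s: 5.05
tcp_pos: [0.5916, 0.1518, 0.0902]
eef_rot: [179.4, 1.3, -123.3]
contact_force: [0.1, 0.0, 0.7]
gripper_width: 0.0006
t 5.05 tcp [0.5916 0.1518 0.0902] base x,y mm 2.0 116.5 tipz 79.2 rot [ 179.44    1.32 -123.3 ] F [0.11 0.03 0.73] w 0.0006 j [ 32.  22. -18.  -1. -49. -64.]
units x,y,z: [-0.62  0.08  0.05]
```

View pics/scene3.png

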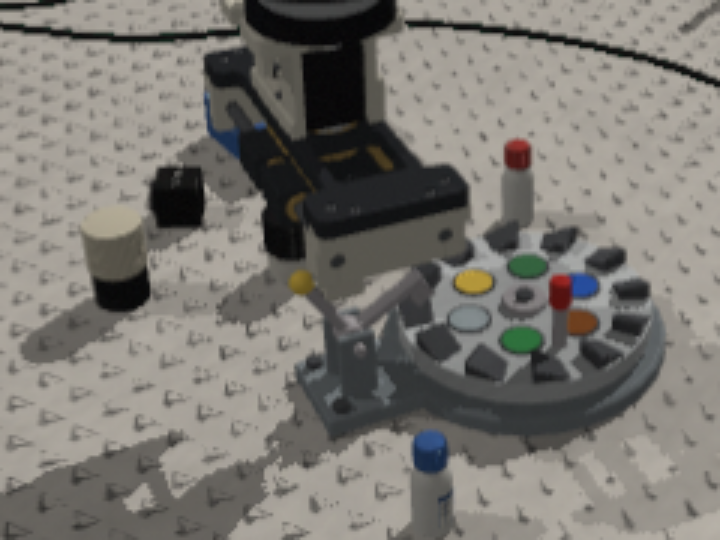

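The lever is partly tipped, with the knob at (301,282) and the nose lifted to (415,285). I'll keep pushing.

```bash
python3 -m inch '[{"x":-0.22,"y":0,"z":0.03,"yaw":0},{"x":-0.22,"y":0,"z":0,"yaw":0},{"x":-0.2,"y":0,"z":0,"yaw":0},{"x":0,"y":0,"z":0,"yaw":0},{"x":0,"y":0,"z":0,"yaw":0}]'; python3 go.py 0 132 140
python3 - <<'E'
from go import *
p,d=r.capture("scene");cv2.imwrite("pics/scene4.png",cv2.resize(p[:,:,::-1][150:330,100:340],(720,540)))
E
```

```text
time_s: 5.52
tcp_pos: [0.6031, 0.1689, 0.0898]
eef_rot: [179.5, 1.4, -123.2]
contact_force: [0.5, -0.7, -0.5]
gripper_width: 0.0002
t 5.52 tcp [0.6031 0.1689 0.0898] base x,y mm 2.3 137.1 tipz 78.8 rot [ 179.5     1.4  -123.21] F [ 0.52 -0.71 -0.5 ] w 0.0002 j [ 33.  23. -16.  -1. -50. -65.]
units x,y,z: [ 0.2   0.09 -2.45]
```

View pics/scene4.png

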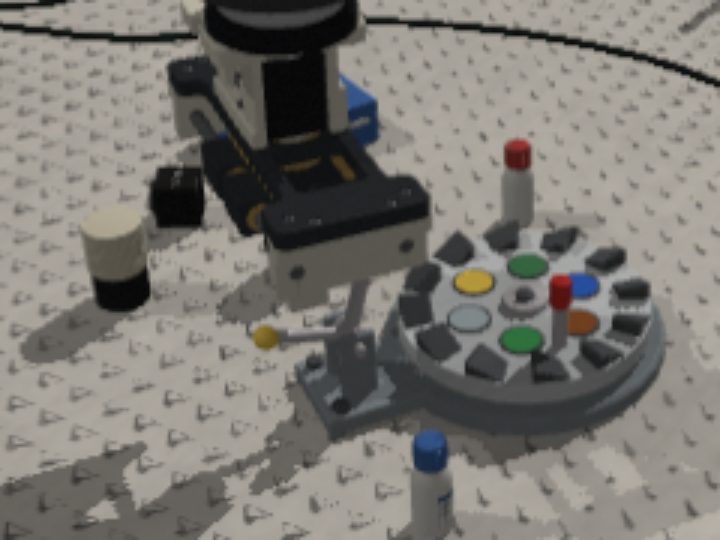

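The pawl is fully up: the knob is out at (265,337) and the nose arm is upright. I'll rise and go behind the peg.

```bash
python3 -m inch '[{"x":0,"y":0,"z":-0.6,"yaw":0},{"x":0,"y":0,"z":-0.8,"yaw":0},{"x":0,"y":0,"z":-0.8,"yaw":0},{"x":0,"y":0,"z":-0.8,"yaw":0},{"x":0,"y":0,"z":-0.2,"yaw":0}]'; python3 -m inch '[{"x":0.8,"y":0.35,"z":0,"yaw":0},{"x":1,"y":0.35,"z":0,"yaw":0},{"x":1,"y":0.35,"z":0,"yaw":0},{"x":1,"y":0.35,"z":0,"yaw":0},{"x":1,"y":0.3,"z":0,"yaw":0}]';  python3 -m inch '[{"x":1,"y":0,"z":0,"yaw":0},{"x":0.8,"y":0,"z":0,"yaw":0},{"x":0,"y":0,"z":0,"yaw":0}]';python3 go.py -41 -38 100
```

```text
time_s: 5.98
tcp_pos: [0.6005, 0.165, 0.1699]
eef_rot: [179.3, 1.1, -123.3]
contact_force: [0.5, -0.0, 1.0]
gripper_width: 0.0004
time_s: 6.4
tcp_pos: [0.4992, 0.0877, 0.1681]
eef_rot: [179.5, 1.3, -123.2]
contact_force: [-0.4, -0.0, 0.0]
gripper_width: 0.0002
time_s: 6.65
tcp_pos: [0.468, 0.0457, 0.1663]
eef_rot: [179.4, 1.3, -123.3]
contact_force: [-0.5, 0.9, 0.1]
gripper_width: 0.0004
t 6.65 tcp [0.468  0.0457 0.1663] base x,y mm -43.9 -39.9 tipz 155.3 rot [ 179.37    1.3  -123.28] F [-0.55  0.85  0.05] w 0.0004 j [ 29.   4. -30.  -1. -55. -61.]
units x,y,z: [-0.08 -0.12  2.21]
```

```bash
python3 -m inch '[{"x":0,"y":-0.1,"z":0.7,"yaw":0},{"x":0,"y":0,"z":0.8,"yaw":0},{"x":0,"y":0,"z":0.8,"yaw":0},{"x":0,"y":0,"z":0.8,"yaw":0},{"x":0,"y":0,"z":0.4,"yaw":0}]'; python3 - <<'E'
from go import *
to(-42,-20,63)
p,d=r.capture("scene");cv2.imwrite("pics/scene5.png",cv2.resize(p[:,:,::-1][150:330,140:380],(720,540)))
p,d=r.capture("wrist");cv2.imwrite("pics/wrist5.png",p[:,:,::-1])
ci=r.camera_info("wrist")
print(project(ci,[*A,.038]),project(ci,[*(A-.044*bx),.074]),blobs(p,"red",(0,0,560,420)))
E
```

```text
time_s: 7.07
tcp_pos: [0.4725, 0.0462, 0.0796]
eef_rot: [179.7, 1.9, -123.4]
contact_force: [-0.2, -0.5, -0.6]
gripper_width: 0.0007
t 7.07 tcp [0.4725 0.0462 0.0796] base x,y mm -40.4 -37.0 tipz 68.6 rot [ 179.72    1.88 -123.42] F [-0.21 -0.53 -0.55] w 0.0007 j [ 28.  11. -36.  -2. -42. -61.]
units x,y,z: [-0.68  0.07  0.22]
[221.52575569 284.10384367] [287.06098966 315.47730668] [([7.2, 212.7], [0, 200, 18, 24, 350])]
```

View pics/scene5.png

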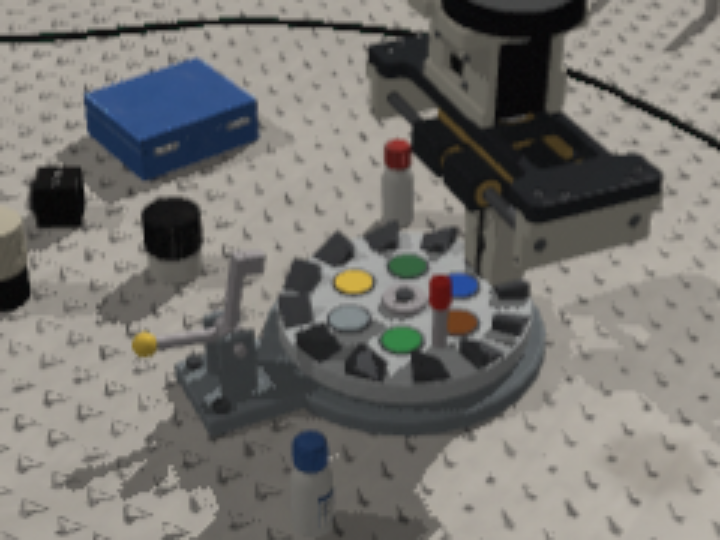

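The fingertips are at (495,265), behind the red peg at (440,293), and the pawl is standing up. I'll push towards +u and measure with the scene camera.

```bash
cat > ang.py <<'E'
from go import *
import sys
S=r.camera_info("scene");ax=np.array([.5238,.0549])
def an(p):
    b=[x for x in blobs(p,"red",(262,225,330,280))];b=max(b,key=lambda x:x[1][4]);q=plane(S,b[0],.067)[:2]-ax
    return np.arctan2(q[1],q[0]),np.linalg.norm(q),b
p0=np.load("pics/scene0.npz")["p"];p,d=r.capture("scene")
if len(sys.argv)>1: cv2.imwrite(f"pics/{sys.argv[1]}.png",cv2.resize(p[:,:,::-1][150:330,140:380],(720,540)))
a,b=an(p0),an(p);print("theta est",round(a[0]-b[0]-.017,3),"r",round(a[1],4),round(b[1],4),a[2],b[2]);rep()
E
python3 -m inch '[{"x":-0.25,"y":0,"z":0.2,"yaw":0},{"x":-0.25,"y":0.05,"z":0,"yaw":0},{"x":-0.25,"y":0,"z":0,"yaw":0},{"x":-0.2,"y":0,"z":0,"yaw":0},{"x":-0.2,"y":0,"z":0,"yaw":0}]'; python3 ang.py
```

```text
time_s: 7.58
tcp_pos: [0.4882, 0.0726, 0.0771]
eef_rot: [179.7, 1.7, -123.4]
contact_force: [-1.7, -3.3, -1.5]
gripper_width: -0.0002
theta est 0.249 r 0.041 0.0407 ([286.1, 247.0], [283, 242, 7, 11, 71]) ([280.1, 248.2], [277, 243, 8, 12, 77])
t 7.63 tcp [0.4893 0.0734 0.0773] base x,y mm -41.1 -5.0 tipz 66.3 rot [ 179.73    1.81 -123.41] F [1.94 0.83 1.06] w 0.0004 j [ 30.  13. -34.  -2. -42. -63.]
```

```bash
python3 -m inch '[{"x":-0.15,"y":0,"z":0,"yaw":0},{"x":-0.13,"y":0,"z":0,"yaw":0},{"x":-0.1,"y":0,"z":0,"yaw":0},{"x":0,"y":0,"z":0,"yaw":0}]'; python3 ang.py
```

```text
time_s: 7.97
tcp_pos: [0.4957, 0.081, 0.0782]
eef_rot: [179.8, 1.7, -123.4]
contact_force: [0.8, -3.5, -0.8]
gripper_width: 0.0003
theta est 0.554 r 0.041 0.041 ([286.1, 247.0], [283, 242, 7, 11, 71]) ([272.8, 248.6], [269, 243, 8, 12, 76])
t 8.02 tcp [0.4956 0.0811 0.0782] base x,y mm -40.0 4.9 tipz 67.2 rot [ 179.82    1.74 -123.37] F [-0.43 -1.58 -1.44] w 0.0003 j [ 31.  13. -33.  -1. -42. -63.]
```

```bash
python3 -m inch '[{"x":0.3,"y":0,"z":0,"yaw":0},{"x":0.3,"y":0,"z":0,"yaw":0},{"x":0,"y":0,"z":-0.8,"yaw":0},{"x":0,"y":0,"z":-1,"yaw":0},{"x":0,"y":0,"z":-1,"yaw":0}]';python3 -m inch '[{"x":-0.8,"y":-0.3,"z":-0.9,"yaw":0},{"x":-1,"y":-0.35,"z":0,"yaw":0},{"x":-1,"y":-0.35,"z":0,"yaw":0},{"x":-1,"y":-0.3,"z":0,"yaw":0},{"x":-0.6,"y":-0.3,"z":0,"yaw":0}]'
cat > wr.py <<'E'
from go import *
import sys
rep();ci=r.camera_info("wrist");p,d=r.capture("wrist");cv2.imwrite(f"pics/{sys.argv[1]}.png",p[:,:,::-1])
g=np.round(project(ci,[*A,.038]));print("hub guess",g)
b=blobs(p,"red",(max(0,int(g[0])-10),0,int(g[0])+140,int(g[1])+130));print(b)
if b:
    pg=plane(ci,max(b,key=lambda x:x[1][4])[0],.074)[:2]
    for o in (A,A+[.002,0],A-[.002,0]):
        w=pg-o;print(np.linalg.norm(w),"theta",np.radians(147.1)-np.arctan2(w[1],w[0]))
E
python3 wr.py wrist6; python3 go.py 0 132 130
```

```text
time_s: 8.43
tcp_pos: [0.4827, 0.0647, 0.1454]
eef_rot: [179.5, 1.5, -123.4]
contact_force: [0.5, 0.5, 0.1]
gripper_width: 0.0003
time_s: 8.85
tcp_pos: [0.5787, 0.1344, 0.1825]
eef_rot: [179.9, 2.4, -123.5]
contact_force: [0.3, -0.1, 0.4]
gripper_width: 0.0005
t 8.85 tcp [0.5787 0.1344 0.1825] base x,y mm 0.7 94.9 tipz 171.5 rot [ 179.92    2.43 -123.5 ] F [ 0.35 -0.1   0.41] w 0.0005 j [ 31.  14. -15.  -1. -58. -64.]
hub guess [280.  89.]
[([326.1, 116.2], [317, 108, 19, 17, 234])]
0.042817169342475064 theta 0.5678183977928151
0.0436865485477503 theta 0.5261697406323753
0.042025057489424436 theta 0.6111146747978204
t 8.9 tcp [0.581  0.1353 0.1825] base x,y mm 2.1 96.9 tipz 171.5 rot [ 179.99    2.46 -123.45] F [4.44 1.44 3.21] w 0.0004 j [ 31.  15. -15.  -1. -58. -64.]
units x,y,z: [-1.4   0.09  1.66]
```

View pics/wrist6.png

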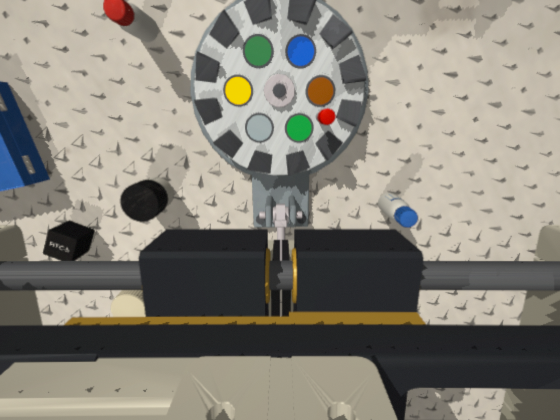

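The wrist view shows the hub at (279.5,91), the peg at (326,116), the six colour dots, and the tongue centred near column 281. I'll compute the angle from the dots, comparing them with the first wrist picture.

```bash
python3 - <<'E'
from go import *
ci=r.camera_info("wrist")
p=cv2.imread("pics/wrist6.png")[:,:,::-1].copy()
dots=[(300.5,51),(320,91),(299,128),(259,128),(238,91),(258,51)] # blue, brown, green, grey, yellow, dkgreen
D=np.array([plane(ci,q,.031)[:2] for q in dots]);c=D.mean(0)
a=np.degrees(np.arctan2(*(D-c).T[::-1]));print(c,a.round(1))
a0=np.array([-122.6,178.2,117.5,57.2,-2.3,-62.8]);df=(a0-a+180)%360-180
print(df,df.mean(),np.radians(df.mean()))
h=plane(ci,(279.5,91),.038)[:2];pg=plane(ci,(326.1,116.2),.074)[:2]
w=pg-h;print("hub",h,"peg ang",np.degrees(np.arctan2(w[1],w[0])),np.linalg.norm(w), "turn",148.44-np.degrees(np.arctan2(w[1],w[0])))
E
```

```text
[0.53029799 0.05621204] [-153.4  146.5   86.5   26.4  -33.3  -93.9]
[30.83181771 31.72595867 31.0030627  30.8479747  30.98468045 31.09855228] 31.0820077523215 0.5424833734084124
hub [0.53028754 0.05690298] peg ang 116.65100769270731 0.04262464125873023 turn 31.788992307292688
```

The turn from the start is 31.1 to 31.8°, so theta is about 0.53, which is inside the window. Next I lower the pawl from the outside.

```bash
python3 -m inch '[{"x":-0.7,"y":0.05,"z":0,"yaw":0},{"x":-0.75,"y":0.05,"z":0,"yaw":0},{"x":0,"y":0,"z":0.5,"yaw":0},{"x":0,"y":0,"z":0.8,"yaw":0},{"x":0,"y":0,"z":0,"yaw":0}]';python3 go.py 0 132 80
```

```text
time_s: 9.32
tcp_pos: [0.6015, 0.1698, 0.1523]
eef_rot: [-180.0, 2.8, -123.5]
contact_force: [-1.2, -0.2, -0.9]
gripper_width: 0.0005
t 9.32 tcp [0.6015 0.1698 0.1523] base x,y mm 0.5 137.0 tipz 141.3 rot [-179.95    2.82 -123.47] F [-1.15 -0.2  -0.87] w 0.0005 j [ 33.  18. -14.  -1. -55. -66.]
units x,y,z: [0.2  0.02 2.45]
```

```bash
python3 -m inch '[{"x":0.1,"y":0,"z":0.7,"yaw":0},{"x":0.1,"y":0,"z":0.7,"yaw":0},{"x":0,"y":0,"z":0.6,"yaw":0},{"x":0,"y":0,"z":0.4,"yaw":0},{"x":0,"y":0,"z":0,"yaw":0}]';python3 go.py 0 110 80
```

```text
time_s: 9.73
tcp_pos: [0.6006, 0.1669, 0.0944]
eef_rot: [-179.8, 3.1, -123.4]
contact_force: [-0.6, -0.4, 0.5]
gripper_width: 0.0004
t 9.73 tcp [0.6006 0.1669 0.0944] base x,y mm 1.3 134.1 tipz 83.4 rot [-179.83    3.07 -123.45] F [-0.57 -0.37  0.45] w 0.0004 j [ 33.  22. -18.  -1. -48. -65.]
units x,y,z: [0.96 0.04 0.14]
```

```bash
python3 -m inch '[{"x":0.2,"y":0,"z":0.14,"yaw":0},{"x":0.25,"y":0.03,"z":0.03,"yaw":0},{"x":0.25,"y":0,"z":0,"yaw":0},{"x":0.25,"y":0,"z":0,"yaw":0},{"x":0.25,"y":0,"z":0,"yaw":0}]';python3 go.py 0 90 80; python3 ang.py scene7
```

```text
time_s: 10.15
tcp_pos: [0.5841, 0.1414, 0.0919]
eef_rot: [-179.7, 3.3, -123.4]
contact_force: [0.4, -0.2, 0.2]
gripper_width: 0.0004
t 10.15 tcp [0.5841 0.1414 0.0919] base x,y mm 1.3 103.7 tipz 80.9 rot [-179.67    3.33 -123.37] F [ 0.43 -0.24  0.18] w 0.0004 j [ 31.  20. -21.  -2. -46. -64.]
units x,y,z: [0.55 0.05 0.03]
theta est 0.554 r 0.041 0.041 ([286.1, 247.0], [283, 242, 7, 11, 71]) ([272.8, 248.6], [269, 243, 8, 12, 80])
t 10.2 tcp [0.5832 0.1405 0.0918] base x,y mm 1.1 102.4 tipz 80.8 rot [-179.7     3.3  -123.41] F [-2.72 -1.41  0.17] w 0.0007 j [ 31.  20. -21.  -2. -46. -64.]
```

View pics/scene7.png

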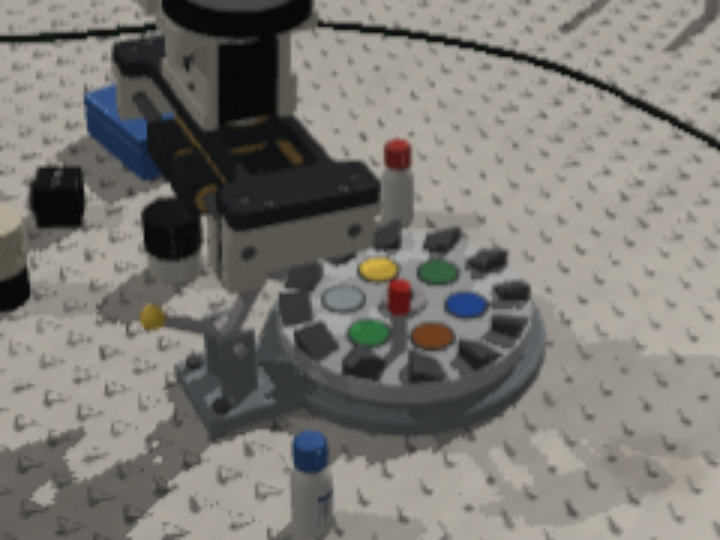

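The pawl is coming down, with the knob risen to (152,317). I'll keep pushing inward to about y=85.

```bash
python3 -m inch '[{"x":0.2,"y":0.03,"z":0,"yaw":0},{"x":0.2,"y":0,"z":0,"yaw":0},{"x":0.15,"y":0,"z":0,"yaw":0},{"x":0.15,"y":0,"z":0,"yaw":0},{"x":0,"y":0,"z":0,"yaw":0}]';python3 go.py 0 80 80; python3 ang.py scene8
```

```text
time_s: 10.62
tcp_pos: [0.5718, 0.1241, 0.0921]
eef_rot: [-179.6, 3.4, -123.4]
contact_force: [-0.1, -0.1, 0.2]
gripper_width: 0.0006
t 10.62 tcp [0.5718 0.1241 0.0921] base x,y mm 0.5 82.5 tipz 81.1 rot [-179.65    3.39 -123.44] F [-0.12 -0.08  0.25] w 0.0006 j [ 31.  18. -23.  -2. -45. -63.]
units x,y,z: [0.1  0.02 0.04]
theta est 0.555 r 0.041 0.0407 ([286.1, 247.0], [283, 242, 7, 11, 71]) ([272.8, 248.5], [269, 243, 8, 12, 78])
t 10.67 tcp [0.5721 0.1244 0.0922] base x,y mm 0.5 82.8 tipz 81.2 rot [-179.64    3.4  -123.43] F [-0.46 -0.26  0.17] w 0.001 j [ 31.  19. -23.  -2. -45. -63.]
```

View pics/scene8.png

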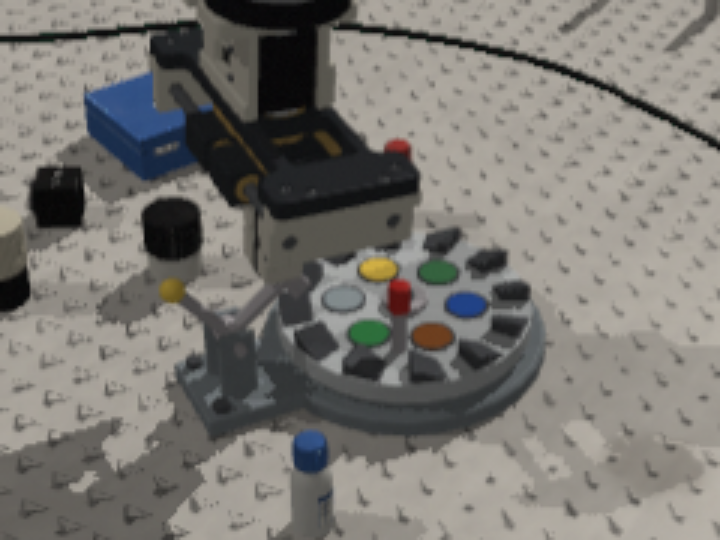

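The knob is at (173,290), so the pawl is near its tipping angle. I'll push a bit further inward and slightly lower.

```bash
python3 -m inch '[{"x":0.12,"y":0,"z":0.12,"yaw":0},{"x":0.15,"y":0,"z":0.08,"yaw":0},{"x":0.1,"y":0,"z":0.05,"yaw":0},{"x":0,"y":0,"z":0,"yaw":0},{"x":0,"y":0,"z":0,"yaw":0}]'; python3 ang.py scene9
python3 - <<'E'
from go import *
p=r.capture("scene")[0];print(blobs(p,"yellow",(180,215,240,290)))
E
```

```text
time_s: 11.08
tcp_pos: [0.5668, 0.1164, 0.0842]
eef_rot: [-179.7, 3.4, -123.4]
contact_force: [0.8, -0.1, 1.0]
gripper_width: 0.0005
theta est 0.554 r 0.041 0.041 ([286.1, 247.0], [283, 242, 7, 11, 71]) ([272.8, 248.6], [269, 243, 8, 12, 79])
t 11.13 tcp [0.5668 0.1164 0.0841] base x,y mm 0.4 73.3 tipz 73.1 rot [-179.66    3.35 -123.42] F [-0.82  0.52 -0.77] w 0.0009 j [ 30.  19. -24.  -2. -44. -62.]
[([214.1, 236.7], [211, 233, 8, 8, 48])]
```

The knob is back at its starting pixel, (214.1,236.7) against (214.3,236.5), so the pawl is home. I'll retract upward and check.

```bash
python3 -m inch '[{"x":0,"y":0,"z":-0.6,"yaw":0},{"x":0,"y":0,"z":-0.8,"yaw":0},{"x":0,"y":0,"z":-1,"yaw":0},{"x":0,"y":0,"z":-1,"yaw":0},{"x":0,"y":0,"z":-0.5,"yaw":0}]'; python3 -m inch '[{"x":0,"y":0,"z":0,"yaw":0},{"x":0,"y":0,"z":0,"yaw":0},{"x":0,"y":0,"z":0,"yaw":0},{"x":0,"y":0,"z":0,"yaw":0},{"x":0,"y":0,"z":0,"yaw":0}]'; python3 ang.py scene10; python3 wr.py wrist10
python3 - <<'E'
from go import *
p=r.capture("scene")[0];print([blobs(p,c,(180,180,300,310)) for c in("yellow","blue","red")])
E
```

```text
time_s: 11.6
tcp_pos: [0.5613, 0.1114, 0.181]
eef_rot: [-179.9, 2.9, -123.4]
contact_force: [1.0, 0.4, 1.3]
gripper_width: 0.0005
time_s: 12.02
tcp_pos: [0.5624, 0.1122, 0.1833]
eef_rot: [-179.8, 3.2, -123.4]
contact_force: [1.8, -0.4, -0.8]
gripper_width: 0.0005
theta est 0.554 r 0.041 0.041 ([286.1, 247.0], [283, 242, 7, 11, 71]) ([272.8, 248.6], [269, 243, 8, 12, 79])
t 12.07 tcp [0.5622 0.1121 0.183 ] base x,y mm -1.1 67.1 tipz 172.0 rot [-179.79    3.13 -123.4 ] F [-0.82 -0.54  0.  ] w 0.0007 j [ 30.  12. -18.  -1. -57. -63.]
t 12.07 tcp [0.5622 0.1121 0.183 ] base x,y mm -1.1 67.1 tipz 172.0 rot [-179.79    3.13 -123.4 ] F [-0.82 -0.54  0.  ] w 0.0007 j [ 30.  12. -18.  -1. -57. -63.]
hub guess [279. 120.]
[([323.8, 149.7], [316, 142, 17, 18, 225])]
0.04274248450617581 theta 0.5596365064120077
0.04362648455612549 theta 0.5180879473101672
0.04193530503997201 theta 0.6028616722827875
[[([214.3, 236.5], [211, 233, 8, 8, 53]), ([265.6, 239.4], [260, 236, 13, 8, 80])], [([196.8, 186.6], [180, 180, 45, 22, 541]), ([294.4, 251.3], [289, 248, 11, 8, 75]), ([243.0, 297.3], [238, 294, 11, 10, 67])], [([272.0, 199.7], [268, 197, 9, 9, 40]), ([272.8, 248.6], [269, 243, 8, 12, 79])]]
```

View pics/wrist10.png

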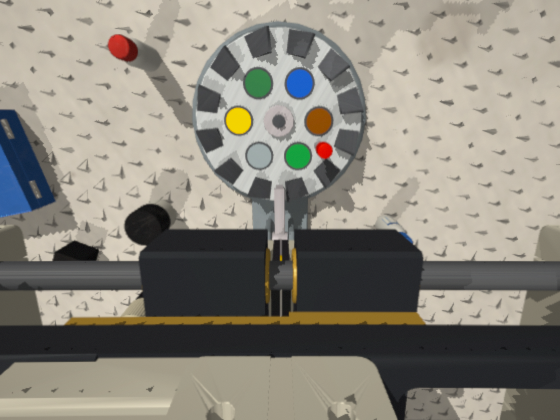

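The knob and both vial caps are on their starting pixels. The nose arm is down in a gap at (279,190), and the wheel reads about 0.52 to 0.56. Handing in.

```bash
python3 -c "
from plant import r
print(r.close_job())"
```

```text
the job is handed in; nothing more can be done
None
```

I tipped the pawl up, pushed the wheel back one notch by its red peg, and tipped the pawl down into the new notch. I then lifted the arm clear and handed the job in at about 12 s; no verdict was reported.

- **Pawl:** in the last scene picture the knob was at its starting pixel (214.3, 236.5), so the pawl is fully down. The last wrist picture also showed the nose in the gap between two teeth.
- **Wheel:** my angle estimates disagree a little. The two wrist-picture comparisons taken after the push gave about 0.53, the scene camera 0.554, and the last wrist view 0.52 to 0.56. That last reading would be 0.60 with the wheel axis taken 2 mm further towards the robot, but the wrist pictures placed the axis 2 to 4 mm the other way. All the readings I trust are within the 0.44 to 0.59 window.
- **Bystanders:** both vial caps were on their starting pixels to within 0.1. I did not measure the can at the end; it still stood upright in the pictures.
- **Force:** the readings I took while working were all under about 6 N.
- **Last picture:** I could not view the final scene picture because the 12-picture limit was reached, so that check rests on the colour-blob numbers. I viewed 12 pictures rather than the planned 8.

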